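Press a junction box cover home with the toggle clamp

ROBOT

A 6-joint arm with a two-finger parallel gripper is mounted at the origin on the work surface. World frame = base frame: x ahead of the robot, y to its left, z up, the work surface at z = 0. Lengths are in m, angles in degrees, forces in N, time in s.
With the tool pointing down it reaches from about 0.3 to 0.775 m from the base axis. Payload 14.6 kg.
Tool frame: the origin (TCP) lies on the centre line of the jaws, within the pads' length; the fingertips stand tips_ahead ahead of it and the grasp point (between the pads) lies 6 mm ahead of it (tips_ahead is the distance from the TCP to the fingertips, in m); z points along the fingers, y is the line along which they close (so a half turn about z gives the same grasp; the last joint's range is limited). The gripper opens to 85 mm and grips with 20 to 120 N. Pads are 22 mm wide; open, the fingers measure 114 mm over their backs; the gripper's body (76 mm by 85 mm) begins 54 mm behind the grasp point. The pads swing forward as they close: fully open they stand 13 mm farther back than shut.
Start: joints at [-69.763, 17.183, 87.147, -0, 75.671, -3.816], TCP at [0.224, -0.502, 0.256] pointing down, gripper open.
Joint ranges: [-173.82, 173.82], [-45.26, 126.66], [13.44, 144.39], [-59.66, 239.66], [0, 175.72], [-146.38, 146.38]. Speed limits (degrees/s): [127.2, 127.2, 147.25, 180, 180, 180].

INTERFACE

Orientations are given as a 3x3 rotation matrix whose columns are the frame's x, y, z axes.
In Python, from cell import * gives the robot as it stands.
- The arm moves only by the tool servo_tool, never from a script. Its argument "increments" is one flat list of numbers, 6 for each row, row after row: the shift along the tool's x, y, z each as a share of 0.6 m, from -1 to 1, then the turn, a rotation vector about the tool's x, y, z each as a share of 0.1 rad, from -1 to 1. In form: [tx, ty, tz, ax, ay, az, tx, ty, tz, ax, ay, az, ...]. A call has 1 to 20 rows; each row shifts and turns the commanded pose from where the row before left it, along the tool's axes as they then stand; what a row does not reach is not made up. A row lasts 1/12 s, in which the tool goes at most 41.7 mm and 7.16 degrees, less where a joint would pass 70% of its speed; a pose out of reach is approached as far as the arm can. A call with a number of a shift or a turn outside -1 to 1 is refused whole. A call with a gripper value outside its range is refused whole. "gripper" is the finger opening in mm, from 0 to 85.4, set as the call begins (left out, the last holds). The fingers move at their own pace and stop on an object; "grip_force" is the grip in N (left out, the last holds). Time passes only in rows, so rows that do not move let the fingers close. It gives the time, the measured TCP pose, the force, the opening and the grip force at its end, in the units of the state.
- get_obs(): the state, without advancing time (a new reading comes with each control period).
- camera(name): name is "side" or "top"; returns (picture, depth): 480x640x3 uint8, red, green, blue; 480x640 float32, m along the optical axis (not along the pixel's ray), 0 where there is no reading.
- camera_model(name): a dict with "intrinsics" (3x3 intrinsics, pixels), "rvec" (rotation vector, rad) and "tvec" (3), from world to camera coordinates, as OpenCV has them. Camera axes: x right, y down, z forward; pixel columns grow to the right and rows downward; lengths in m; the calibration is good to about 2 mm. A picture is of the moment at which its call begins. camera_model takes no time and is no camera call.
- job_done(): hands the job in; it is judged then, once.
The state is a dict: "time": time; "q": joint angles; "dq": joint speeds; "tau": joint torques, N m; "tool_pos": TCP position; "tcp_rot": TCP orientation; "wrist_force": force on the tool from outside, world axes, zero at the start; "ft_torque": the same for the moment, N m; "opening": opening from 0.0 (shut) to 1.0 (fully open); "gripper_force": force on a finger pad.
Only numpy, scipy, OpenCV 4.12 (cv2) and the standard library are available. Lean on these libraries where they do the work, as an engineer would, in place of code of your own. Each camera call takes 0.05 s, during which the arm holds its last target. There are 200 camera calls.

TASK

Swing the toggle clamp over centre until it is fully shut on the junction box, pressing the proud cover home; keep hold of the handle on the way so that it does not snap down hard, then let go and leave it clamped by itself for two seconds. After that swing it fully back open and let go, leaving the closed box in its nest. Move only the clamp handle: do not press on the white box with the gripper, and leave the other things alone.

Things in the scene. Friction and masses are not known exactly. Their poses are not given: they have to be found in the camera images.
- fixture: Press fixture fixed to the bench: aluminium plate 12 mm thick, x -205 to +70 mm, y +-75 mm; steel clamp bracket (x -17 to +29, 45 mm wide, 112 mm high) at one end, nest of four dark rails 14 mm high around x = -130 mm at the other. Origin on the bench under the clamp's hinge. z up; y is the direction of the hinge axis: the clamp swings in the x-z plane.
- clamp (a joint): Clamp angle, rad: 0 fully shut (arm level over the box), 1.4 fully open (arm almost upright), where it starts. A spring pulls it to the nearer end (over centre at 0.7), up to about 12 N at the grip; it snaps if let go in between. Arm, handle and grip are one rigid steel piece.
- clamp_hinge (a point): On the clamp's hinge axis, midway between the cheeks, 100 mm above the bench. The axis runs along the fixture's y.
- clamp_grip (a point): Centre of the black cross grip at the handle's end: round bar 28 mm in diameter, 46 mm long, along the fixture's y, 140 mm from the hinge. Pinch it from above over its end faces (46 mm apart); it turns between the fingers in the swing. From the hinge, in the fixture's frame: x +107, z +90 mm open; x -70, z +121 mm shut. The handle below it is a bar 20 x 10 mm.
- junction_box: White plastic junction box, 110 x 110 mm, 44 mm high without cover, loose in the nest of the fixture with 1.5 mm play. Origin: centre of its underside, z up; 12 mm above the bench.
- cover (a joint): How far the cover is pressed on, m: 0 = standing 6 mm proud of its seat with a black gasket showing in the gap (start), 0.006 = fully home. It goes stiffly (4 N) and stays where it is left.
- cover_top (a point): Centre of the top face of the box's white cover (112 x 112 x 14 mm): 76 mm above the bench when proud, 70 mm when home.
- nest (a point): Centre of the nest floor, on top of the base plate, fixed to the fixture: where the box's origin belongs.
- bumper: The clamp's black rubber bumper under the free end of its arm: a disc 28 mm in diameter and 14 mm high that can spring 12 mm into the arm. Origin: centre of its pressing face, 130 mm from the hinge.
- lampholder: Bystander: white ceramic lampholder, base 90 mm in diameter, 46 mm high. Origin: centre of underside.
- multimeter: Bystander: red multimeter lying flat, 150 x 75 x 34 mm (42 at its dial). Origin: centre of underside.
- parts_bin: Bystander: empty blue plastic bin, 150 x 100 x 60 mm. Origin: centre of underside.
- screwdriver: Bystander: screwdriver lying flat, 190 mm long. Origin: on the underside near its middle.
There are look-alikes about, which are no part of the job. What is shaped like the junction_box but orange or turquoise is not meant.

How it is judged (in metres and radians):
On the way:
1. the clamp is fully shut on the cover by itself, the cover is home, and the fingers are off the clamp, for 1.5 s (value of joint clamp below 0.06 rad and value of joint cover above 0.0045 m and contact force between the fingers and fixture below 0.5 N), for 1.5 s.
At the end, for the whole second after the job is handed in: The clamp is fully open again (joint above 1.25 rad), the cover is home (pressed on by more than 4.5 of 6 mm) and the box lies at rest in its nest, within 6 mm of the nest's centre (value of joint clamp above 1.25 rad and value of joint cover above 0.0045 m and distance between junction_box and nest below 0.006 m and linear speed of junction_box below 0.02 m/s); the robot touches nothing.
It fails at once if the clamp snaps down: it closes faster than 2 rad/s while still 0.15 to 0.35 rad from shut (value of joint clamp between 0.15 and 0.35 rad and velocity of joint clamp below -2 rad/s).
It fails at once if the robot presses on the box or its cover with more than 5 N (contact force between any of the fingers, the arm and junction_box above 5 N).
It fails at once if a bystander is moved by more than 30 mm (distance of any of lampholder, multimeter, parts_bin, screwdriver from where it was at the start of the episode above 0.03 m).
It also fails if it takes over 58 s, if anything falls off the work surface, if the arm or the gripper's body presses on something with over 40 N, if the wrist force passes 120 N, or if a joint passes its speed limit or range.

## Working session

There is one attempt and no reset: what is moved stays moved. The work goes in short steps, Python scripts to look and compute and a tool call to move; the robot and the scene stay as the last step left them, time stands still between calls to the robot, and variables do not carry over. Pictures are saved under pics/ and viewed, at most 10 in all, crops included, and the job is handed in when it is done.

Besides the shell and the picture viewer there is one more tool, called after ">>>" by a JSON object that holds its "api" and its "payload". servo_tool: Moves the arm, as the interface text tells. Its arguments: {"type":"object","properties":{"increments":{"type":"array","items":{"type":"number","minimum":-1,"maximum":1}},"gripper":{"type":"number"},"grip_force":{"type":"number"}},"required":["increments"]}

```bash
mkdir -p pics; python3 - <<'E'
from cell import *
import cv2,numpy as np
for n in("top","side"):
    p,d=camera(n); cv2.imwrite(f"pics/{n}0.png",p[:,:,::-1]); np.savez(f"{n}0.npz",p=p,d=d); print(n,camera_model(n))
o=get_obs();print(o)
E
```

```text
top {'intrinsics': array([[436.70105179,   0.        , 318.4100179 ],
       [  0.        , 436.70105179, 244.12879198],
       [  0.        ,   0.        ,   1.        ]]), 'rvec': array([ 2.2152685 , -2.15171045,  0.12291104]), 'tvec': array([-0.06334153,  0.60213176,  1.07628065])}
side {'intrinsics': array([[544.41437925,   0.        , 326.28964147],
       [  0.        , 544.41437925, 230.68634811],
       [  0.        ,   0.        ,   1.        ]]), 'rvec': array([ 2.26972605, -0.49326241,  0.22477645]), 'tvec': array([-0.52359893,  0.2514765 ,  1.37348215])}
{'time': 0.1, 'q': array([-6.97628145e+01,  1.72130008e+01,  8.71750655e+01, -1.26029177e-03,
        7.56692712e+01, -3.81507101e+00]), 'dq': array([ 0.05194043, -0.00114673, -0.08087758, -0.01232983, -0.14371117,
       -0.07728705]), 'tau': array([ 4.26060607e-03, -5.44368088e+01, -3.62368155e+01,  3.03240927e-05,
        3.02011998e-03, -2.68955648e-05]), 'tool_pos': array([ 0.2241052 , -0.50208719,  0.25578511]), 'tcp_rot': array([[ 9.13171899e-01,  4.07574470e-01, -3.66155065e-04],
       [ 4.07574632e-01, -9.13171425e-01,  9.31579460e-04],
       [ 4.53256621e-05, -9.99927701e-04, -9.99999499e-01]]), 'wrist_force': array([ 0.27452972,  0.44899976, -0.52963167]), 'ft_torque': array([ 0.02405826,  0.05188876, -0.02141276]), 'gripper_force': 0.0, 'opening': 0.999796610161662}
```

View pics/top0.png

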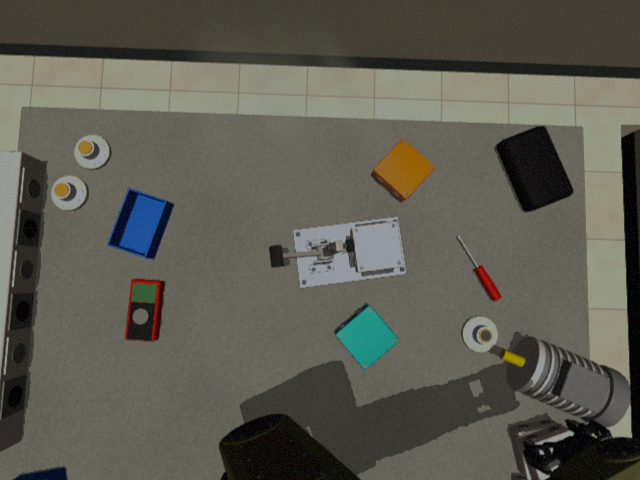

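View pics/side0.png

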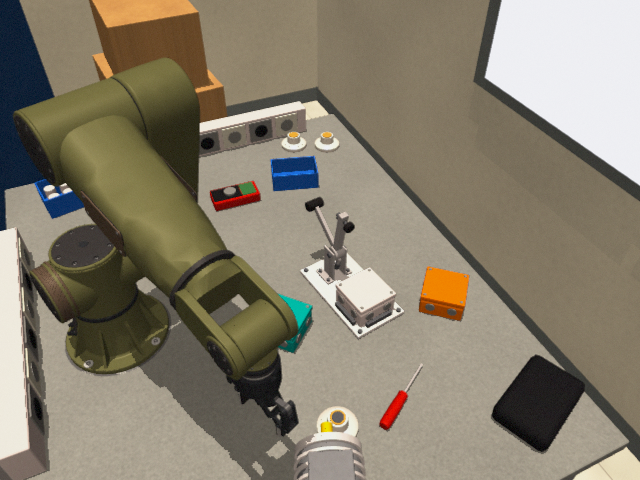

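Candidates in the top picture: the white box in the nest (378,248), orange look-alike (403,170), turquoise look-alike (367,336). The white box in the fixture is meant. The clamp grip is the black bar at (277,256) in top and (315,204) in side. The black thing at (348,227) in side is the bumper, not the grip.

```bash
cat > h.py <<'E'
from cell import *
import cv2,numpy as np
def pts(n,d):
    m=camera_model(n);K=m["intrinsics"];R=cv2.Rodrigues(m["rvec"])[0]
    v,u=np.mgrid[0:480,0:640]
    c=np.stack([(u-K[0,2])/K[0,0]*d,(v-K[1,2])/K[1,1]*d,d],-1)
    return (c-m["tvec"])@R
E
python3 - <<'E'
from h import *
T=np.load("top0.npz");S=np.load("side0.npz")
P=pts("top",T["d"]);rgb=T["p"].astype(int)
print("bench z",np.median(P[300:320,230:260,2]))
br=(rgb.min(2)>120)
m=np.zeros((480,640),bool);m[205:300,285:415]=1
mm=m&(P[...,2]>.006)&(P[...,2]<.12)&(T["d"]>0)
n,l,st,c=cv2.connectedComponentsWithStats((mm).astype(np.uint8));k=1+st[1:,4].argmax()
q=P[l==k];q=q[q[:,2]<.02];r=cv2.minAreaRect((q[:,:2]*1000).astype(np.float32));print("plate",r,cv2.boxPoints(r))
b=P[m&(P[...,2]>.066)&(P[...,2]<.082)&br];b=b[b[:,0]>-9]
n,l,st,c=cv2.connectedComponentsWithStats((m&(P[...,2]>.066)&(P[...,2]<.084)&br).astype(np.uint8));k=1+st[1:,4].argmax()
b=P[l==k];print("cover",cv2.minAreaRect((b[:,:2]*1000).astype(np.float32)),np.median(b[:,2]))
for n,D,(u0,u1,v0,v1) in(("top",T,(262,292,238,275)),("side",S,(300,328,193,214))):
    Q=pts(n,D["d"]);w=np.zeros((480,640),bool);w[v0:v1,u0:u1]=1
    g=Q[w&(D["p"].max(2)<75)&(Q[...,2]>.15)&(Q[...,2]<.23)]
    print(n,len(g),g.mean(0),g.min(0),g.max(0),cv2.minAreaRect((g[:,:2]*1000).astype(np.float32)))
a=cv2.resize(T["p"][200:310,250:420,::-1],None,fx=4,fy=4);cv2.imwrite("pics/c.png",a)
E
```

```text
bench z 1.7904669678000672e-05
plate ((587.8485717773438, -124.74826049804688), (150.16490173339844, 276.6440124511719), 9.162909507751465) [[ 4.9169754e+02 -1.4758873e-01]
 [ 5.3575085e+02 -2.7326154e+02]
 [ 6.8399963e+02 -2.4934894e+02]
 [ 6.3994629e+02  2.3765015e+01]]
cover ((598.111328125, -188.2329559326172), (111.8061752319336, 111.76219177246094), 9.080883026123047) 0.07613831689814317
top 286 [0.55983002 0.04611103 0.19939357] [0.53631684 0.01815939 0.16271262] [0.58378372 0.06316658 0.20597529] ((561.2617797851562, 40.01819610595703), (45.620975494384766, 42.74503707885742), 9.18065071105957)
side 160 [0.55695445 0.04009062 0.19371517] [0.53600397 0.02729442 0.17107712] [0.58401613 0.05423779 0.20613941] ((560.0210571289062, 40.761051177978516), (47.98966979980469, 26.87053871154785), 0.129155695438385)
```

View pics/c.png

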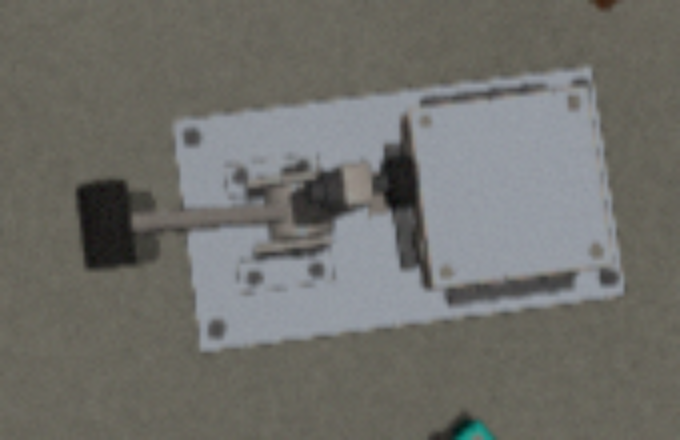

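The crop shows one clamp: black cross grip at the left end, (277,256) full-frame, bracket in the middle, and the white box with its proud cover at the right. Plate, cover and grip measurements agree with the given sizes to about 2 mm: origin ≈ (0.577,-0.059), fixture x = (-0.159,0.987), open grip ≈ (0.560,0.0465,0.190).

I start by lifting and turning +75° about world z.

>>> {"api": "servo_tool", "payload": {"increments": [0, 0, -0.01, 0, 0, -1, 0, 0, -0.01, 0, 0, -1, 0, 0, -0.01, 0, 0, -1, 0, 0, -0.01, 0, 0, -1, 0, 0, -0.01, 0, 0, -1, 0, 0, -0.01, 0, 0, -1, 0, 0, -0.01, 0, 0, -1, 0, 0, -0.01, 0, 0, -1, 0, 0, -0.01, 0, 0, -1, 0, 0, -0.01, 0, 0, -1, 0, 0, -0.01, 0, 0, -1, 0, 0, -0.01, 0, 0, -1, 0, 0, -0.01, 0, 0, -1, 0, 0, -0.01, 0, 0, -0.1, 0, 0, 0, 0, 0, 0], "gripper": 85}}

```text
time: 1.35
tool_pos: [0.2242, -0.5024, 0.3412]
tcp_rot: [[-0.156, 0.988, 0.0], [0.988, 0.156, -0.001], [-0.001, 0.0, -1.0]]
wrist_force: [0.5, 0.4, 0.6]
opening: 0.996
gripper_force: 0.0
```

```bash
cat > where.py <<'E'
from h import *
import sys
o=get_obs();R=o["tcp_rot"];g=np.array([float(a) for a in sys.argv[1:4]]) if len(sys.argv)>3 else np.array([.5602,.0466,.184+.012])
Y=np.array([.9872,.1592,0]);Z=np.array([0,0,-1.]);G=np.stack([np.cross(Y,Z),Y,Z],1)
print(o["time"],o["tool_pos"].round(4),"d_tool/.6",((g-o["tool_pos"])@R/.6).round(4),"rot/.1",(cv2.Rodrigues(R.T@G)[0].ravel()/.1).round(3),o["wrist_force"].round(1),o["gripper_force"],o["opening"],o["q"].round(0))
E
python3 where.py; python3 -c "
import cell;print([n for n in dir(cell) if n[0]!='_'], getattr(cell,'tips_ahead',None))"
```

```text
1.35 [ 0.2242 -0.5024  0.3412] d_tool/.6 [0.8166 0.6959 0.2412] rot/.1 [ 0.002  0.012 -0.031] [0.5 0.4 0.6] 0.0 0.9964082824811874 [-70.  14.  80.  -0.  86. -79.]
['Unreachable', 'camera', 'camera_model', 'get_obs', 'job_done', 'tips_ahead'] 0.025
```

>>> {"api": "servo_tool", "payload": {"increments": [0.041, 0.035, 0, 0, 0, -0.03, 0.041, 0.035, 0, 0, 0, 0, 0.041, 0.035, 0, 0, 0, 0, 0.041, 0.035, 0, 0, 0, 0, 0.041, 0.035, 0, 0, 0, 0, 0.041, 0.035, 0, 0, 0, 0, 0.041, 0.035, 0, 0, 0, 0, 0.041, 0.035, 0, 0, 0, 0, 0.041, 0.035, 0, 0, 0, 0, 0.041, 0.035, 0, 0, 0, 0, 0.041, 0.035, 0, 0, 0, 0, 0.041, 0.035, 0, 0, 0, 0, 0.041, 0.035, 0, 0, 0, 0, 0.041, 0.035, 0, 0, 0, 0, 0.041, 0.035, 0, 0, 0, 0, 0.041, 0.035, 0, 0, 0, 0, 0.041, 0.035, 0, 0, 0, 0, 0.041, 0.035, 0, 0, 0, 0, 0.041, 0.035, 0, 0, 0, 0, 0.038, 0.031, 0, 0, 0, 0]}}

```text
time: 3.02
tool_pos: [0.5579, 0.0506, 0.3397]
tcp_rot: [[-0.158, 0.987, -0.001], [0.987, 0.158, 0.0], [0.0, -0.001, -1.0]]
wrist_force: [-0.5, -0.6, -0.6]
opening: 0.996
gripper_force: 0.0
```

>>> {"api": "servo_tool", "payload": {"increments": [0, 0, 0, 0, 0, 0, 0, 0, 0, 0, 0, 0]}}

```text
time: 3.18
tool_pos: [0.5575, 0.0499, 0.3393]
tcp_rot: [[-0.16, 0.987, -0.001], [0.987, 0.16, -0.0], [0.0, -0.001, -1.0]]
wrist_force: [-0.7, -0.5, 1.2]
opening: 0.997
gripper_force: 0.0
```

```bash
python3 where.py
```

```text
3.1833 [0.5575 0.0499 0.3393] d_tool/.6 [-0.0061  0.004   0.2388] rot/.1 [-0.015 -0.002  0.013] [-0.7 -0.5  1.2] 0.0 0.997338408205472 [ 1. 16. 78. -0. 86. -8.]
```

>>> {"api": "servo_tool", "payload": {"increments": [-0.006, 0.004, 0.02, 0, 0, 0, 0, 0, 0.02, 0, 0, 0, 0, 0, 0.02, 0, 0, 0, 0, 0, 0.02, 0, 0, 0, 0, 0, 0.02, 0, 0, 0, 0, 0, 0.02, 0, 0, 0, 0, 0, 0.02, 0, 0, 0, 0, 0, 0.02, 0, 0, 0, 0, 0, 0.02, 0, 0, 0, 0, 0, 0.02, 0, 0, 0, 0, 0, 0.02, 0, 0, 0, 0, 0, 0.018, 0, 0, 0, 0, 0, 0, 0, 0, 0, 0, 0, 0, 0, 0, 0]}}

```text
time: 4.35
tool_pos: [0.56, 0.045, 0.1971]
tcp_rot: [[-0.16, 0.987, -0.001], [0.987, 0.16, -0.0], [0.0, -0.001, -1.0]]
wrist_force: [-0.2, 0.3, 0.1]
opening: 0.994
gripper_force: 0.0
```

```bash
python3 - <<'E'
from h import *
p,d=camera("side");cv2.imwrite("pics/s1.png",cv2.resize(p[120:340,220:420,::-1],None,fx=2.6,fy=2.6))
p,d=camera("top");cv2.imwrite("pics/t1.png",cv2.resize(p[200:310,240:420,::-1],None,fx=4,fy=4))
E
python3 where.py
```

```text
4.45 [0.5604 0.0453 0.1981] d_tool/.6 [ 0.0021 -0.0001  0.0036] rot/.1 [0.01  0.001 0.014] [ 0.3 -0.1 -0.1] 0.0 0.9961232502160658 [ 1. 22. 89.  0. 69. -8.]
```

View pics/s1.png

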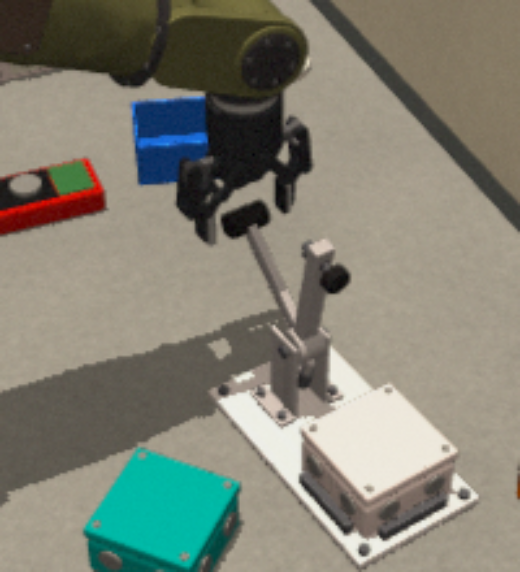

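The crop shows the black grip at (246,218) centred between the two open fingers, with the handle clear below. Closing.

>>> {"api": "servo_tool", "payload": {"increments": [0.001, 0, 0.003, 0, 0, 0, 0, 0, 0, 0, 0, 0, 0, 0, 0, 0, 0, 0, 0, 0, 0, 0, 0, 0, 0, 0, 0, 0, 0, 0, 0, 0, 0, 0, 0, 0, 0, 0, 0, 0, 0, 0, 0, 0, 0, 0, 0, 0, 0, 0, 0, 0, 0, 0, 0, 0, 0, 0, 0, 0], "gripper": 40, "grip_force": 50}}

```text
time: 5.28
tool_pos: [0.5618, 0.0466, 0.1968]
tcp_rot: [[-0.161, 0.987, 0.005], [0.987, 0.161, 0.001], [-0.0, 0.005, -1.0]]
wrist_force: [15.3, 3.7, 0.6]
opening: 0.532
gripper_force: 57.6
```

```bash
python3 where.py; python3 - <<'E'
import numpy as np
# rows: arc from 40.07 to 120.05 deg in N steps, shares of 0.6 (tx=+ex, tz=-up)
N=40
a=np.radians(np.linspace(40.07,120.05,N+1));x=.14*np.cos(a);z=.14*np.sin(a)
c=np.round(np.stack([x-x[0],-(z-z[0])],1)/.6,4);print(np.diff(c,axis=0).round(4).tolist())
E
```

```text
5.2833 [0.5618 0.0466 0.1968] d_tool/.6 [ 0.0005 -0.0026  0.0013] rot/.1 [0.052 0.002 0.02 ] [15.3  3.7  0.6] 57.570199370384216 0.5319623263152969 [ 1. 22. 89.  0. 69. -8.]
[[-0.0053, -0.0061], [-0.0056, -0.006], [-0.0058, -0.0057], [-0.0059, -0.0056], [-0.0062, -0.0053], [-0.0063, -0.0051], [-0.0065, -0.0049], [-0.0067, -0.0047], [-0.0068, -0.0044], [-0.007, -0.0042], [-0.0071, -0.0039], [-0.0073, -0.0037], [-0.0074, -0.0035], [-0.0075, -0.0031], [-0.0076, -0.0029], [-0.0077, -0.0027], [-0.0078, -0.0024], [-0.0079, -0.0021], [-0.0079, -0.0018], [-0.008, -0.0015], [-0.008, -0.0013], [-0.0081, -0.001], [-0.0081, -0.0007], [-0.0082, -0.0004], [-0.0081, -0.0001], [-0.0081, 0.0001], [-0.0082, 0.0005], [-0.0081, 0.0007], [-0.0081, 0.001], [-0.008, 0.0013], [-0.008, 0.0015], [-0.0079, 0.0019], [-0.0079, 0.0021], [-0.0078, 0.0024], [-0.0077, 0.0026], [-0.0076, 0.0029], [-0.0075, 0.0032], [-0.0073, 0.0035], [-0.0073, 0.0037], [-0.0071, 0.0039]]
```

>>> {"api": "servo_tool", "payload": {"increments": [-0.0053, 0.001, -0.0061, 0, 0, 0, -0.0056, 0.001, -0.006, 0, 0, 0, -0.0058, 0, -0.0057, 0, 0, 0, -0.0059, 0, -0.0056, 0, 0, 0, -0.0062, 0, -0.0053, 0, 0, 0, -0.0063, 0, -0.0051, 0, 0, 0, -0.0065, 0, -0.0049, 0, 0, 0, -0.0067, 0, -0.0047, 0, 0, 0, -0.0068, 0, -0.0044, 0, 0, 0, -0.007, 0, -0.0042, 0, 0, 0]}}

```text
time: 6.12
tool_pos: [0.5677, 0.0107, 0.2258]
tcp_rot: [[-0.162, 0.987, -0.0], [0.987, 0.162, 0.002], [0.002, 0.0, -1.0]]
wrist_force: [10.4, 7.5, -14.3]
opening: 0.531
gripper_force: 53.0
```

```bash
cat > ang.py <<'E'
from h import *
o=get_obs();e=np.array([-.1592,.9872,0]);g=o["tool_pos"]+o["tcp_rot"][:,2]*.006
r=g-[.5772,-.059,.1];x,z=r@e,r[2];t=np.degrees(np.arctan2(z,x))
f=o["wrist_force"];print(o["time"],"fixture x,z",x.round(4),z.round(4),"rad",np.hypot(x,z).round(4),"clamp",np.radians(120.05-t).round(3),"f ex,ey,z",(f@e).round(1),(f@[.9872,.1592,0]).round(1),f[2].round(1),o["gripper_force"])
E
python3 ang.py;python3 where.py
```

```text
6.1167 fixture x,z 0.0703 0.1198 rad 0.1389 clamp 1.055 f ex,ey,z 5.7 11.4 -14.3 52.95817852020264
6.1167 [0.5677 0.0107 0.2258] d_tool/.6 [ 0.061  -0.0026  0.0499] rot/.1 [ 0.003 -0.022  0.026] [ 10.4   7.5 -14.3] 52.95817852020264 0.5310422076446826 [ -3.  21.  86.   0.  73. -12.]
```

>>> {"api": "servo_tool", "payload": {"increments": [-0.0071, 0.001, -0.0039, 0, 0, 0, -0.0073, 0.001, -0.0037, 0, 0, 0, -0.0074, 0, -0.0035, 0, 0, 0, -0.0075, 0, -0.0031, 0, 0, 0, -0.0076, 0, -0.0029, 0, 0, 0, -0.0077, 0, -0.0027, 0, 0, 0, -0.0078, 0, -0.0024, 0, 0, 0, -0.0079, 0, -0.0021, 0, 0, 0, -0.0079, 0, -0.0018, 0, 0, 0, -0.008, 0, -0.0015, 0, 0, 0]}}

```text
time: 6.95
tool_pos: [0.5752, -0.0347, 0.2424]
tcp_rot: [[-0.162, 0.987, -0.003], [0.987, 0.162, 0.002], [0.002, -0.003, -1.0]]
wrist_force: [-3.3, 3.4, -7.0]
opening: 0.531
gripper_force: 52.0
```

```bash
python3 ang.py
```

```text
6.95 fixture x,z 0.0244 0.1364 rad 0.1385 clamp 0.701 f ex,ey,z 3.8 -2.7 -7.0 52.03986167907715
```

>>> {"api": "servo_tool", "payload": {"increments": [-0.008, 0, -0.0013, 0, 0, 0, -0.0081, 0, -0.001, 0, 0, 0, -0.0081, 0, -0.0007, 0, 0, 0, -0.0082, 0, -0.0004, 0, 0, 0, -0.0081, 0, -0.0001, 0, 0, 0, -0.0081, 0, 0.0001, 0, 0, 0, -0.0082, 0, 0.0005, 0, 0, 0, -0.0081, 0, 0.0007, 0, 0, 0, -0.0081, 0, 0.001, 0, 0, 0, -0.008, 0, 0.0013, 0, 0, 0]}}

```text
time: 7.78
tool_pos: [0.5832, -0.0837, 0.2428]
tcp_rot: [[-0.161, 0.987, -0.002], [0.987, 0.161, 0.0], [0.0, -0.002, -1.0]]
wrist_force: [-5.5, -2.2, -4.8]
opening: 0.527
gripper_force: 53.4
```

```bash
python3 ang.py
```

```text
7.7833 fixture x,z -0.0253 0.1368 rad 0.1391 clamp 0.341 f ex,ey,z -1.3 -5.8 -4.8 53.350977301597595
```

>>> {"api": "servo_tool", "payload": {"increments": [-0.008, 0, 0.0015, 0, 0, 0, -0.0079, 0, 0.0019, 0, 0, 0, -0.0079, 0, 0.0021, 0, 0, 0, -0.0078, 0, 0.0024, 0, 0, 0, -0.0077, 0, 0.0026, 0, 0, 0, -0.0076, 0, 0.0029, 0, 0, 0, -0.0075, 0, 0.0032, 0, 0, 0, -0.0073, 0, 0.0035, 0, 0, 0, -0.0073, 0, 0.0037, 0, 0, 0, -0.0071, 0, 0.0039, 0, 0, 0, 0, 0, 0, 0, 0, 0, 0, 0, 0, 0, 0, 0]}}

```text
time: 8.78
tool_pos: [0.5905, -0.1292, 0.2262]
tcp_rot: [[-0.16, 0.987, -0.002], [0.987, 0.16, -0.0], [-0.0, -0.002, -1.0]]
wrist_force: [-5.3, -5.7, -3.6]
opening: 0.527
gripper_force: 59.4
```

```bash
python3 ang.py
```

```text
8.7833 fixture x,z -0.0714 0.1202 rad 0.1398 clamp -0.012 f ex,ey,z -4.8 -6.1 -3.6 59.398934841156006
```

>>> {"api": "servo_tool", "payload": {"increments": [-0.003, 0, 0.0017, 0, 0, 0, 0, 0, 0, 0, 0, 0, 0, 0, 0, 0, 0, 0]}}

```text
time: 9.03
tool_pos: [0.5908, -0.1307, 0.2253]
tcp_rot: [[-0.161, 0.987, -0.002], [0.987, 0.161, -0.0], [0.0, -0.002, -1.0]]
wrist_force: [-5.4, -3.8, -3.3]
opening: 0.528
gripper_force: 59.8
```

```bash
python3 ang.py
```

```text
9.0333 fixture x,z -0.073 0.1193 rad 0.1399 clamp -0.024 f ex,ey,z -2.9 -6.0 -3.3 59.82590675354004
```

>>> {"api": "servo_tool", "payload": {"increments": [0, 0, 0, 0, 0, 0, 0, 0, 0, 0, 0, 0, 0, 0, 0, 0, 0, 0, 0, 0, 0, 0, 0, 0, 0, 0, 0, 0, 0, 0, 0, 0, 0, 0, 0, 0, 0, 0, 0, 0, 0, 0, 0, 0, 0, 0, 0, 0], "gripper": 85}}

```text
time: 9.7
tool_pos: [0.5914, -0.13, 0.2257]
tcp_rot: [[-0.161, 0.987, -0.0], [0.987, 0.161, 0.0], [0.0, -0.0, -1.0]]
wrist_force: [0.1, -0.1, 0.0]
opening: 0.996
gripper_force: 0.0
```

>>> {"api": "servo_tool", "payload": {"increments": [0, 0, -0.02, 0, 0, 0, 0, 0, -0.02, 0, 0, 0, 0, 0, -0.02, 0, 0, 0, 0, 0, -0.02, 0, 0, 0, 0, 0, -0.02, 0, 0, 0, 0, 0, -0.02, 0, 0, 0, 0, 0, 0, 0, 0, 0, 0, 0, 0, 0, 0, 0, 0, 0, 0, 0, 0, 0, 0, 0, 0, 0, 0, 0]}}

```text
time: 10.53
tool_pos: [0.5912, -0.13, 0.2969]
tcp_rot: [[-0.161, 0.987, -0.001], [0.987, 0.161, 0.0], [0.001, -0.001, -1.0]]
wrist_force: [0.0, 0.1, -0.4]
opening: 0.997
gripper_force: 0.0
```

```bash
python3 ang.py; python3 - <<'E'
from h import *
p,d=camera("side");cv2.imwrite("pics/s2.png",cv2.resize(p[120:340,220:420,::-1],None,fx=2.6,fy=2.6));P=pts("side",d)
np.savez("s2.npz",p=p,d=d)
e=np.array([-.1592,.9872,0])
q=(P-[.5772,-.059,0]);fx=q@e;fy=q@np.array([-.9872,-.1592,0]);z=P[...,2]
m=(fx>-180)&(abs(fx+.13)<.055)&(abs(fy)<.055)&(z>.06)&(z<.085)&(p.min(2)>100)
print("cover z",np.percentile(z[m],[10,50,90]),m.sum())
g=(p.max(2)<70)&(abs(fx+.07)<.03)&(abs(fy)<.03)&(z>.2)&(z<.24);print("grip",fx[g].mean(),z[g].max(),g.sum())
E
```

```text
10.5333 fixture x,z -0.0723 0.1909 rad 0.2041 clamp 0.162 f ex,ey,z 0.1 0.1 -0.4 0.0
cover z [0.06465066 0.06787899 0.07063457] 1147
grip -0.07656290485004896 0.23696208190029777 201
```

View pics/s2.png

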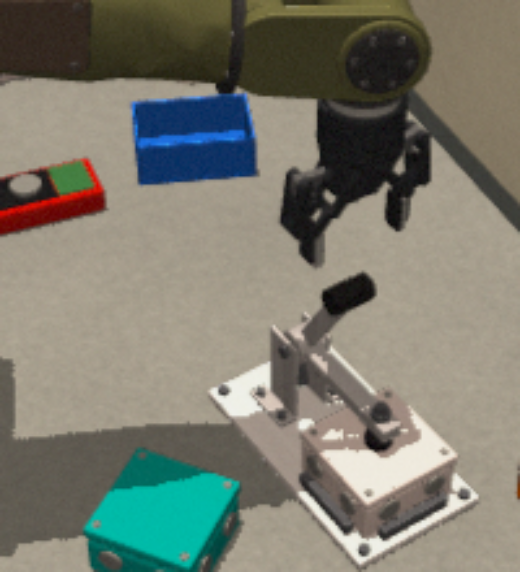

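The crop shows the arm level with its bumper on the cover (378,435), no gasket gap, and the fingers clear of the grip (348,293). The cover measures about 0.069 m, so it is home. Wait, then regrip.

>>> {"api": "servo_tool", "payload": {"increments": [0, 0, 0, 0, 0, 0, 0, 0, 0, 0, 0, 0, 0, 0, 0, 0, 0, 0, 0, 0, 0, 0, 0, 0, 0, 0, 0, 0, 0, 0, 0, 0, 0, 0, 0, 0, 0, 0, 0, 0, 0, 0, 0, 0, 0, 0, 0, 0, 0, 0, 0, 0, 0, 0, 0, 0, 0, 0, 0, 0, 0, 0, 0, 0, 0, 0, 0, 0, 0, 0, 0, 0, 0, 0, 0, 0, 0, 0, 0, 0, 0, 0, 0, 0, 0, 0, 0, 0, 0, 0, 0, 0, 0, 0, 0, 0, 0, 0, 0, 0, 0, 0, 0, 0, 0, 0, 0, 0, 0, 0, 0, 0, 0, 0, 0, 0, 0, 0, 0, 0]}}

```text
time: 12.25
tool_pos: [0.5914, -0.13, 0.2977]
tcp_rot: [[-0.161, 0.987, -0.0], [0.987, 0.161, -0.0], [-0.0, -0.0, -1.0]]
wrist_force: [-0.1, -0.1, -0.2]
opening: 1.0
gripper_force: 0.0
```

>>> {"api": "servo_tool", "payload": {"increments": [0, -0.001, 0.02, 0, 0, 0, 0, 0, 0.02, 0, 0, 0, 0, 0, 0.02, 0, 0, 0, 0, 0, 0.02, 0, 0, 0, 0, 0, 0.02, 0, 0, 0, 0, 0, 0.018, 0, 0, 0, 0, 0, 0, 0, 0, 0, 0, 0, 0, 0, 0, 0, 0, 0, 0, 0, 0, 0]}}

```text
time: 13.0
tool_pos: [0.591, -0.1302, 0.2275]
tcp_rot: [[-0.161, 0.987, 0.001], [0.987, 0.161, -0.0], [-0.0, 0.001, -1.0]]
wrist_force: [-0.6, 0.3, 0.1]
opening: 0.994
gripper_force: 0.0
```

>>> {"api": "servo_tool", "payload": {"increments": [0, 0, 0, 0, 0, 0, 0, 0, 0, 0, 0, 0, 0, 0, 0, 0, 0, 0, 0, 0, 0, 0, 0, 0, 0, 0, 0, 0, 0, 0, 0, 0, 0, 0, 0, 0, 0, 0, 0, 0, 0, 0, 0, 0, 0, 0, 0, 0, 0, 0, 0, 0, 0, 0], "gripper": 40, "grip_force": 50}}

```text
time: 13.75
tool_pos: [0.5906, -0.1302, 0.2276]
tcp_rot: [[-0.161, 0.987, 0.0], [0.987, 0.161, -0.0], [-0.0, -0.0, -1.0]]
wrist_force: [-6.0, -0.9, 5.7]
opening: 0.528
gripper_force: 51.6
```

```bash
python3 ang.py
```

```text
13.75 fixture x,z -0.0724 0.1216 rad 0.1415 clamp -0.013 f ex,ey,z 0.1 -6.1 5.7 51.61168456077576
```

Gripped. Swinging back with the reverse arc.

>>> {"api": "servo_tool", "payload": {"increments": [0.0071, 0, -0.0036, 0, 0, 0, 0.0073, 0, -0.0034, 0, 0, 0, 0.0073, 0, -0.0033, 0, 0, 0, 0.0075, 0, -0.003, 0, 0, 0, 0.0076, 0, -0.0028, 0, 0, 0, 0.0077, 0, -0.0026, 0, 0, 0, 0.0078, 0, -0.0024, 0, 0, 0, 0.0079, 0, -0.0021, 0, 0, 0, 0.0079, 0, -0.0019, 0, 0, 0, 0.008, 0, -0.0015, 0, 0, 0]}}

```text
time: 14.58
tool_pos: [0.5836, -0.0869, 0.2434]
tcp_rot: [[-0.16, 0.987, 0.001], [0.987, 0.16, -0.004], [-0.004, 0.001, -1.0]]
wrist_force: [0.0, -14.1, 1.8]
opening: 0.531
gripper_force: 52.5
```

```bash
python3 ang.py
```

```text
14.5833 fixture x,z -0.0285 0.1374 rad 0.1403 clamp 0.32 f ex,ey,z -13.9 -2.2 1.8 52.546836733818054
```

>>> {"api": "servo_tool", "payload": {"increments": [0.008, 0, -0.0013, 0, 0, 0, 0.0081, 0, -0.001, 0, 0, 0, 0.0081, 0, -0.0007, 0, 0, 0, 0.0082, 0, -0.0005, 0, 0, 0, 0.0081, 0, -0.0001, 0, 0, 0, 0.0081, 0, 0.0001, 0, 0, 0, 0.0082, 0, 0.0004, 0, 0, 0, 0.0081, 0, 0.0007, 0, 0, 0, 0.0081, 0, 0.001, 0, 0, 0, 0.008, 0, 0.0013, 0, 0, 0]}}

```text
time: 15.42
tool_pos: [0.5758, -0.0381, 0.2443]
tcp_rot: [[-0.161, 0.987, 0.002], [0.987, 0.161, -0.002], [-0.003, 0.001, -1.0]]
wrist_force: [-4.2, -6.2, 9.7]
opening: 0.533
gripper_force: 54.0
```

```bash
python3 ang.py
```

```text
15.4167 fixture x,z 0.0209 0.1383 rad 0.1399 clamp 0.674 f ex,ey,z -5.5 -5.1 9.7 53.95577609539032
```

>>> {"api": "servo_tool", "payload": {"increments": [0.008, 0, 0.0015, 0, 0, 0, 0.0079, 0, 0.0018, 0, 0, 0, 0.0079, 0, 0.0021, 0, 0, 0, 0.0078, 0, 0.0024, 0, 0, 0, 0.0077, 0, 0.0027, 0, 0, 0, 0.0076, 0, 0.0029, 0, 0, 0, 0.0075, 0, 0.0031, 0, 0, 0, 0.0074, 0, 0.0035, 0, 0, 0, 0.0073, 0, 0.0037, 0, 0, 0, 0.0071, 0, 0.0039, 0, 0, 0]}}

```text
time: 16.25
tool_pos: [0.5682, 0.0085, 0.2277]
tcp_rot: [[-0.162, 0.987, 0.001], [0.987, 0.162, 0.0], [-0.0, 0.001, -1.0]]
wrist_force: [-7.7, 5.0, 13.3]
opening: 0.529
gripper_force: 60.1
```

```bash
python3 ang.py
```

```text
16.25 fixture x,z 0.0681 0.1217 rad 0.1395 clamp 1.035 f ex,ey,z 6.1 -6.8 13.3 60.06920635700226
```

>>> {"api": "servo_tool", "payload": {"increments": [0.0072, 0, 0.0042, 0, 0, 0, 0.007, 0, 0.0044, 0, 0, 0, 0.0069, 0, 0.0047, 0, 0, 0, 0.0067, 0, 0.0049, 0, 0, 0, 0.0065, 0, 0.0051, 0, 0, 0, 0.0063, 0, 0.0053, 0, 0, 0, 0.0061, 0, 0.0056, 0, 0, 0, 0.006, 0, 0.0058, 0, 0, 0, 0.0058, 0, 0.006, 0, 0, 0, 0.0053, 0, 0.0061, 0, 0, 0, 0, 0, 0, 0, 0, 0, 0, 0, 0, 0, 0, 0]}}

```text
time: 17.25
tool_pos: [0.5619, 0.047, 0.1951]
tcp_rot: [[-0.162, 0.987, -0.0], [0.987, 0.162, 0.001], [0.001, 0.0, -1.0]]
wrist_force: [-1.4, 8.4, -0.1]
opening: 0.529
gripper_force: 66.9
```

```bash
python3 ang.py
```

```text
17.25 fixture x,z 0.1071 0.0891 rad 0.1393 clamp 1.402 f ex,ey,z 8.5 -0.0 -0.1 66.92288875579834
```

Fully open. Letting go and withdrawing upwards.

>>> {"api": "servo_tool", "payload": {"increments": [0, 0, 0, 0, 0, 0, 0, 0, 0, 0, 0, 0, 0, 0, 0, 0, 0, 0, 0, 0, 0, 0, 0, 0, 0, 0, 0, 0, 0, 0, 0, 0, 0, 0, 0, 0, 0, 0, 0, 0, 0, 0, 0, 0, 0, 0, 0, 0], "gripper": 85}}

```text
time: 17.92
tool_pos: [0.5621, 0.0457, 0.1951]
tcp_rot: [[-0.161, 0.987, 0.0], [0.987, 0.161, 0.0], [-0.0, 0.0, -1.0]]
wrist_force: [0.2, -0.5, 1.2]
opening: 0.991
gripper_force: 0.0
```

>>> {"api": "servo_tool", "payload": {"increments": [0, 0, -0.02, 0, 0, 0, 0, 0, -0.03, 0, 0, 0, 0, 0, -0.03, 0, 0, 0, 0, 0, -0.03, 0, 0, 0, 0, 0, -0.03, 0, 0, 0, 0, 0, -0.03, 0, 0, 0, 0, 0, -0.03, 0, 0, 0, 0, 0, 0, 0, 0, 0, 0, 0, 0, 0, 0, 0, 0, 0, 0, 0, 0, 0]}}

```text
time: 18.75
tool_pos: [0.5618, 0.0458, 0.3148]
tcp_rot: [[-0.161, 0.987, -0.001], [0.987, 0.161, -0.0], [0.0, -0.001, -1.0]]
wrist_force: [-1.1, 0.3, 0.4]
opening: 0.996
gripper_force: 0.0
```

```bash
python3 ang.py; python3 - <<'E'
from h import *
p,d=camera("side");cv2.imwrite("pics/s3.png",cv2.resize(p[120:340,220:420,::-1],None,fx=2.6,fy=2.6))
p,d=camera("top");P=pts("top",d);m=np.zeros((480,640),bool);m[205:300,285:415]=1
n,l,st,c=cv2.connectedComponentsWithStats((m&(P[...,2]>.062)&(P[...,2]<.084)&(p.min(2)>110)).astype(np.uint8));k=1+st[1:,4].argmax()
b=P[l==k];print("cover",cv2.minAreaRect((b[:,:2]*1000).astype(np.float32)),np.median(b[:,2]))
E
```

```text
18.75 fixture x,z 0.1059 0.2088 rad 0.2341 clamp 0.994 f ex,ey,z 0.5 -1.0 0.4 0.0
cover ((598.14794921875, -188.32102966308594), (111.84378814697266, 111.72566986083984), 9.229625701904297) 0.07015336797529954
```

View pics/s3.png

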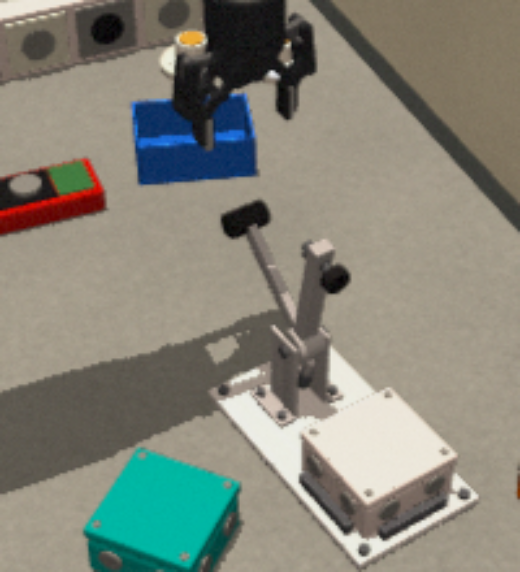

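The crop shows the clamp fully open with its grip at (246,218), as at the start. The cover is at 70.2 mm (home), the box has not moved from the nest, and the gripper is clear.

```bash
python3 -c "
from cell import *
print(job_done())"
```

```text
the job is handed in; nothing more can be done
None
```

The job is handed in: the clamp was swung shut under control, left clamped by itself for over two seconds, then swung fully open and released, with the cover measured home at 70 mm and the box still in its nest.

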